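Feed a tip box down the loading lane

TASK

The closed tip box stands askew on the feeder deck: with the fingers, nudge it into line with the lane and push it down between the two guide rails until it is fully home against the end stop. Neither rail may be touched at any time, by the box or by the robot, and the box is only to be pushed along the deck, never lifted or tipped. Leave everything else where it stands and finish clear of the box.

Things in the scene. Friction and masses are not known exactly. Their poses are not given: they have to be found in the camera images.
- deck: Fixed feeder deck: grey painted plate 480 x 210 mm, top 6 mm above the bench. Origin: at bench level, at the lane's mouth on its centre line. x runs down the lane (the way to push, to the robot's left within 20 degrees), y to the lane's left, z up. Plate x -250..230, open apron without rails for x < 0, lane x 0..200, then a white housing 85 high at x 222..312, full width.
- rail_left: Black guide rail on the deck, 200 long, 12 wide, 14 mm high (top 20 above the bench). Origin: centre of its underside at its mouth end, at deck x 0, y +57; its x axis runs down the lane. Inner face at deck y +51: the lane is 102 mm wide inside.
- rail_right: The same guide rail on the other side, origin at deck y -57 mm, inner face at deck y -51 mm.
- end_stop: Rigid steel end stop across the far end of the lane, 90 wide, 34 mm high. Origin: on the deck's top at the middle of the face that the box comes to rest against (deck x 200, y 0).
- tip_box: Closed tip box, blue base, white lid with a grey inset top, one rigid piece 122 (x) x 86 (y) x 60 mm high, plain upright sides, about 0.25 kg. Origin: centre of underside. Slides on the deck. Starts on the apron, its x within 13 degrees of the deck's x, centre 115 to 145 before the mouth, up to 25 off the centre line. Centred it has 8 mm clear to each rail; home, its origin is at deck x 139.
- tube_rack: Bystander, loose: white tube rack with small tubes, 100 x 66 x 61 high, on the bench beside the deck (far side from the robot). Origin: centre of its underside. Sizes in mm.
- open_tips: Bystander, loose: open red tray of pale pipette tips, 118 x 84 x 65 high, on the bench beside the lane (far side). Origin: centre of its underside. Sizes in mm.
- vial: Bystander, loose: small amber vial, 28 across, 45 high, standing on the deck outside the right rail. Origin: centre of its underside. Sizes in mm.
- jar: Bystander, loose: small white jar, 32 across, 40 high, standing on the deck outside the left rail. Origin: centre of its underside. Sizes in mm.
- pipette: Bystander, loose: pipette lying on the bench beside the deck (robot's side), 240 x 26, about 26 high. Origin: centre of its underside. Sizes in mm.
- reagent: Bystander, loose: amber reagent bottle, 72 across, 160 high, on the bench to the robot's left. Origin: centre of its underside. Sizes in mm.
- beaker: Bystander, loose: glass beaker, 70 across, 90 high, on the bench to the robot's right. Origin: centre of its underside. Sizes in mm.
Not all that is in view belongs to the job. Leave any green or yellow look-alike of the tip_box alone.

How it is judged:
By the outcome, as a careful person would: the job done as asked, in the order asked, and still so for the second after the job is handed in, with the robot touching nothing.
It also fails if it takes over 58 s, if anything falls off the work surface, if the arm or the gripper's body presses on something with over 40 N, if the wrist force passes 120 N, or if a joint passes its speed limit or range.

ROBOT

A 6-joint arm with a two-finger parallel gripper is mounted at the origin on the work surface. World frame = base frame: x ahead of the robot, y to its left, z up, the work surface at z = 0. Lengths are in m, angles in rad, forces in N, time in s.
With the tool pointing down it reaches from about 0.35 to 0.85 m from the base axis. Payload 8.1 kg.
Tool frame: the origin (TCP) lies between the finger pads; the fingertips stand tips_ahead ahead of it and the grasp point (between the pads) lies 8 mm behind it (tips_ahead is the distance from the TCP to the fingertips, in m); z points along the fingers, x is the direction in which the jaws open and shut, and the axes are right-handed (so a half turn about z gives the same grasp; the last joint's range is limited). The gripper opens to 93 mm and grips with 3 to 60 N. Pads are 15 mm wide; open, the fingers measure 128 mm over their backs; the gripper's body (75 mm by 188 mm) begins 65 mm behind the grasp point.
Start: joints at [-1.244, 0.13, 1.488, -0, 1.523, -0.085], TCP at [0.24, -0.55, 0.23] pointing down, gripper open.
Joint ranges: [-2.96, 2.96], [-0.89, 2.26], [0.02, 2.5], [-1.34, 4.48], [0, 2.73], [-2.66, 2.66]. Speed limits (rad/s): [2.39, 2.39, 2.79, 3.14, 3.14, 3.14].

INTERFACE

Orientations are given as a rotation vector (axis times angle).
In Python, from plant import * gives the robot as it stands.
- The arm moves only by the tool play_rows, never from a script. Its argument "increments" is a list that holds one entry, the list of rows, each a list of 4 numbers: the shift along the tool's x, y, z in cm, then the turn about the tool's z in rad. A call has 1 to 5 rows; each row is the pose to reach, as a shift and turn from the pose measured when the call began, along the tool's axes at that moment; what a row does not reach only later rows make up. A row lasts 1/10 s, in which the tool goes at most 50 mm and 8.59 degrees, less where a joint would pass 70% of its speed; a pose out of reach is approached as far as the arm can. A call with a gripper value outside its range is refused whole. "jaw" is the finger opening in cm, from 0 to 9.3, set as the call begins (left out, the last holds). The fingers move at their own pace and stop on an object; "squeeze" is the grip in N (left out, the last holds). Time passes only in rows, so rows that repeat a pose let the fingers close. It gives the time, the measured TCP pose, the force and the opening at its end, in the units of the state.
- read_state(): the state, without advancing time (a new reading comes with each control period).
- read_camera(name): name is "scene" or "top" or "wrist"; returns (picture, depth): 384x512x3 uint8, blue, green, red; 384x512 float32, m along the optical axis (not along the pixel's ray), 0 where there is no reading.
- camera_params(name): a dict with "K" (3x3 intrinsics, pixels), "eye" and "orientation" of the camera in the world. Camera axes: x right, y up, looking along -z (the intrinsics and any distortion apply to the point x, -y, -z); pixel columns grow to the right and rows downward; lengths in m; the calibration is good to about 2 mm. A picture is of the moment at which its call begins: read the wrist's pose just before it. camera_params takes no time and is no camera call; for the wrist camera it gives the pose at the moment of the call.
- close_job(): hands the job in, once; it reports no verdict.
The state is a dict: "t": time; "q": joint angles; "dq": joint speeds; "joint_torque": joint torques, N m; "tool_pos": TCP position; "orientation": TCP orientation; "force": force on the tool from outside, world axes, zero at the start; "wrist_torque": the same for the moment, N m; "opening": finger opening in m.
Only numpy, scipy, OpenCV 4.12 (cv2) and the standard library are available. Lean on these libraries where they do the work, as an engineer would, in place of code of your own. Each camera call takes 0.05 s, during which the arm holds its last target.

## Working session

There is one attempt and no reset: what is moved stays moved. The work goes in short steps, Python scripts to look and compute and a tool call to move; the robot and the scene stay as the last step left them, time stands still between calls to the robot, and variables do not carry over. Pictures are saved under pics/ and viewed, and the job is handed in when it is done.

Besides the shell and the picture viewer there is one more tool, called after "Emit:" in YAML: its name, and indented under it one key for each argument. play_rows: Moves the arm, as the interface text tells. Its arguments: {"type":"object","properties":{"increments":{"type":"array"},"jaw":{"type":"number"},"squeeze":{"type":"number"}},"required":["increments"]}

```bash
ls; mkdir -p pics
python3 - <<'E'
from plant import *
import cv2
s=read_state();print(s)
for n in("scene","top"):
    im,d=read_camera(n);cv2.imwrite(f"pics/{n}0.png",im);p=camera_params(n);print(n,p)
    import numpy as np;np.save(f"pics/{n}0.npy",d)
E
```

```text
pics
{'t': 0.0, 'q': array([-1.24437974e+00,  1.31123272e-01,  1.48927188e+00, -1.04052210e-05,
        1.52303119e+00, -8.54002599e-02]), 'dq': array([-0.00029819,  0.00018054, -0.00034255,  0.00120304, -0.00144518,
        0.00180383]), 'joint_torque': array([ 4.08793712e-03, -5.59840715e+01, -4.91755521e+01,  7.70127657e-02,
        3.52830626e-02, -1.38209848e-04]), 'tool_pos': array([ 0.24000244, -0.54929991,  0.22861415]), 'orientation': array([-2.62776302e+00,  1.71971072e+00,  2.27605520e-03]), 'force': array([0.51795662, 0.80072544, 0.54223878]), 'wrist_torque': array([-0.02505764, -0.0220283 ,  0.03028598]), 'opening': 0.09273940654285488}
scene {'K': array([[440.97694576,   0.        , 248.40378078],
       [  0.        , 440.97694576, 190.92719936],
       [  0.        ,   0.        ,   1.        ]]), 'eye': array([1.18127295, 0.87964407, 0.89521897]), 'orientation': array([0.34614735, 1.14350918, 2.27201307])}
top {'K': array([[373.70298717,   0.        , 260.05780903],
       [  0.        , 373.70298717, 189.47979333],
       [  0.        ,   0.        ,   1.        ]]), 'eye': array([ 0.38493692, -0.03232896,  1.49594701]), 'orientation': array([ 0.07407275, -0.08503027, -1.57256434])}
```

View pics/top0.png

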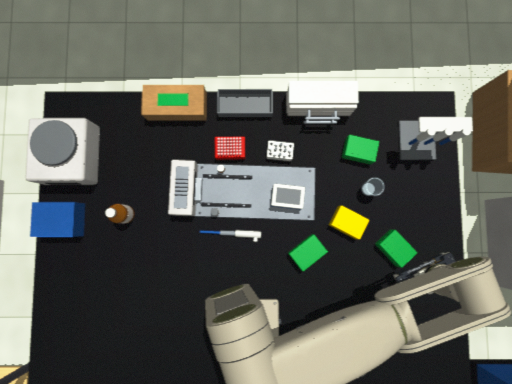

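View pics/scene0.png

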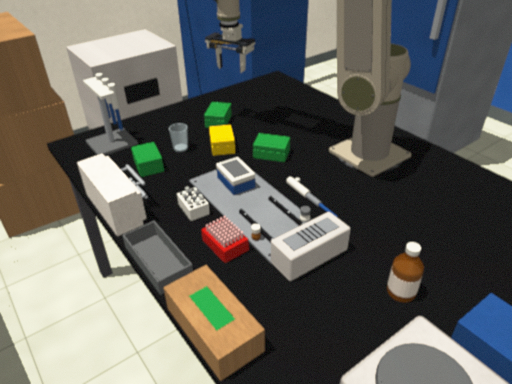

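The top view shows the deck at cols 195-315, rows 163-220, with the lane running left. The box is at about (288,196), and the rails are at rows about 177 and 205.

```bash
cat > h.py <<'E'
import numpy as np,cv2
from scipy.spatial.transform import Rotation as R
def ray(p,uv):
    K=p["K"];uv=np.atleast_2d(np.asarray(uv,float))
    d=np.c_[(uv[:,0]-K[0,2])/K[0,0],-(uv[:,1]-K[1,2])/K[1,1],-np.ones(len(uv))]
    return p["eye"],d@R.from_rotvec(p["orientation"]).as_matrix().T
def plane(p,uv,z):
    e,d=ray(p,uv);return e+d*((z-e[2])/d[:,2])[:,None]
def proj(p,X):
    c=(np.atleast_2d(X)-p["eye"])@R.from_rotvec(p["orientation"]).as_matrix();K=p["K"]
    return np.c_[K[0,2]+K[0,0]*c[:,0]/-c[:,2],K[1,2]+K[1,1]*c[:,1]/c[:,2]]
def depthpts(p,d):
    v,u=np.mgrid[:d.shape[0],:d.shape[1]];K=p["K"]
    c=np.stack([(u-K[0,2])/K[0,0]*d,-(v-K[1,2])/K[1,1]*d,-d],-1)
    return c@R.from_rotvec(p["orientation"]).as_matrix().T+p["eye"]
E
python3 - <<'E'
from plant import *
from h import *
im=cv2.imread("pics/top0.png");d=np.load("pics/top0.npy");p=camera_params("top")
cv2.imwrite("pics/top0c.png",cv2.resize(im[125:255,160:330],None,fx=4.6,fy=4.6,interpolation=cv2.INTER_CUBIC))
P=depthpts(p,d)
for uv in[(250,190),(288,196),(225,191),(180,190),(228,177)]:print(uv,P[uv[1],uv[0]],plane(p,uv,0.006))
print(camera_params("wrist"))
im,_=read_camera("wrist");cv2.imwrite("pics/w0.png",im)
s=read_state();print(R.from_rotvec(s["orientation"]).as_matrix())
E
```

```text
(250, 190) [ 0.53459861 -0.00264181  0.0032267 ] [[ 0.53432056 -0.00269696  0.006     ]]
(288, 196) [ 0.50466922 -0.14977109  0.06657357] [[ 0.5097432  -0.15474802  0.006     ]]
(225, 191) [0.53057823 0.09736608 0.0060981 ] [[0.53058782 0.09737462 0.006     ]]
(180, 190) [0.52687531 0.26031216 0.0879263 ] [[0.53513405 0.27733961 0.006     ]]
(228, 177) [0.58540067 0.08467567 0.01841118] [[0.58708455 0.0856585  0.006     ]]
{'K': array([[291.92134337,   0.        , 253.97077148],
       [  0.        , 291.92134337, 194.78438461],
       [  0.        ,   0.        ,   1.        ]]), 'eye': array([ 0.31033729, -0.51933064,  0.38444389]), 'orientation': array([-0.24740226,  0.16495927, -1.15042655])}
[[ 4.00248861e-01 -9.16406389e-01 -4.24330079e-04]
 [-9.16405454e-01 -4.00249062e-01  1.31634893e-03]
 [-1.37614828e-03 -1.38008761e-04 -9.99999044e-01]]
```

View pics/top0c.png

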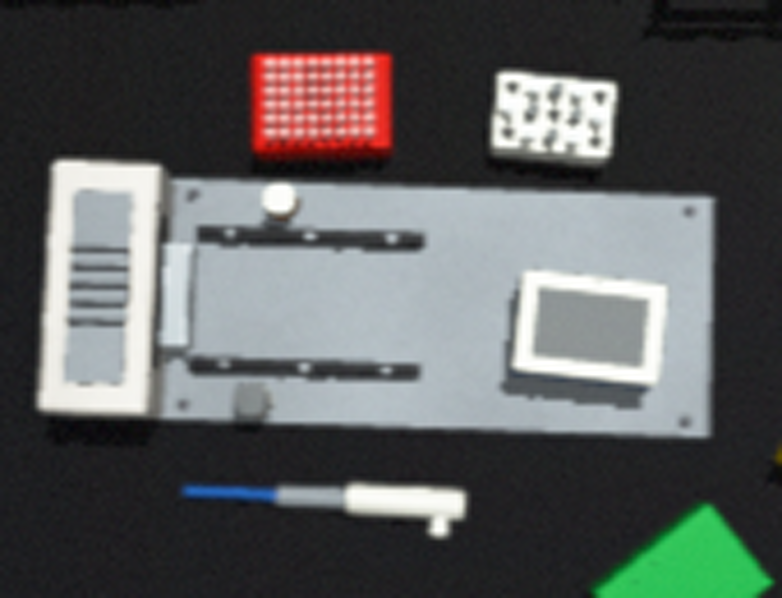

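View pics/w0.png

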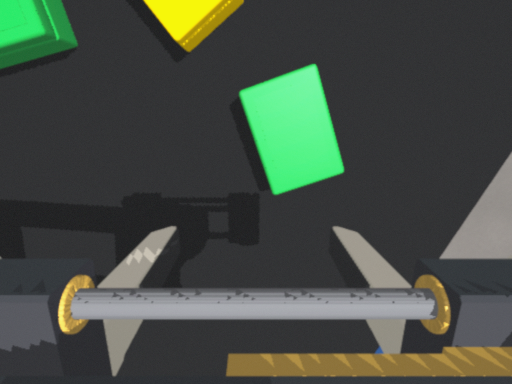

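The wrist view shows the fingers and a green look-alike, and no target yet. I'm moving the wrist camera over the apron with the jaws across the lane.

Emit:
play_rows:
  increments:
    - [[-2.7, -4, -0.5, -0.13], [-5.4, -8, -1, -0.26], [-8.1, -12, -1.5, -0.39], [-10.8, -16, -2, -0.52], [-13.5, -20, -2.5, -0.65]]

```text
t: 0.65
tool_pos: [0.3698, -0.3439, 0.254]
orientation: [-3.041, 0.783, 0.001]
force: [0.9, 0.1, 0.1]
opening: 0.0931
```

Run:
```python
from plant import *
from h import *
import plant
print([k for k in dir(plant) if k[0]!='_'])
p=camera_params("top")
f=lambda x,y:(160+x/4.6,125+y/4.6)
a=plane(p,[f(198,233),f(424,241),f(190,363),f(420,372)],.02);print(a)
print(plane(p,[f(177,180),f(714,197),f(711,436)],.006))
b=plane(p,[f(526,270),f(667,285),f(655,386),f(514,372)],.066);print(b,b.mean(0))
s=read_state();print(s['t'],s['tool_pos'],R.from_rotvec(s["orientation"]).as_matrix())
M=R.from_rotvec(s["orientation"]).as_matrix()
print(M.T@(np.array([.52,-.1,.28])-s['tool_pos'])*100, np.arctan2(M[1,0],M[0,0]))
```

```text
['IKError', 'camera_params', 'close_job', 'read_camera', 'read_state', 'tips_ahead']
[[ 0.5908612   0.18386698  0.02      ]
 [ 0.58335692 -0.01167519  0.02      ]
 [ 0.47824101  0.18939839  0.02      ]
 [ 0.46987601 -0.00807438  0.02      ]]
[[ 0.63972233  0.20485444  0.006     ]
 [ 0.62348568 -0.26591191  0.006     ]
 [ 0.41448229 -0.25944274  0.006     ]]
[[ 0.55244652 -0.09771504  0.066     ]
 [ 0.53947183 -0.21572699  0.066     ]
 [ 0.45494245 -0.20439786  0.066     ]
 [ 0.46697872 -0.08708382  0.066     ]] [ 0.50345988 -0.15123093  0.066     ]
0.65 [ 0.36979362 -0.34390448  0.25397525] [[ 8.75609972e-01 -4.83018496e-01 -5.55989379e-04]
 [-4.83017188e-01 -8.75609429e-01  1.58854702e-03]
 [-1.25412713e-03 -1.12239518e-03 -9.99998584e-01]]
[  1.36795142 -28.61467324  -2.57207724] -0.5040976936668659
```

Emit:
play_rows:
  increments:
    - [[0, -4.5, -0.5, -0.1], [0.3, -9, -1, -0.2], [0.6, -13.5, -1.5, -0.3], [0.9, -18, -2, -0.4], [1.2, -22, -2.5, -0.46]]

```text
t: 1.15
tool_pos: [0.4873, -0.155, 0.2793]
orientation: [-3.139, 0.062, 0.001]
force: [0.3, -0.8, 0.6]
opening: 0.0928
```

Run:
```python
from plant import *
from h import *
print(tips_ahead if not callable(tips_ahead) else tips_ahead())
s=read_state();print(s['tool_pos'],s['dq'])
p=camera_params("wrist")
im,d=read_camera("wrist");cv2.imwrite("pics/w1.png",im);np.save("pics/w1.npy",d)
import pickle;pickle.dump(p,open("pics/w1.pkl","wb"));print(p)
```

```text
0.011
[ 0.48726861 -0.15499318  0.27929366] [ 0.77730177  0.25185977 -0.31763589 -0.00457206  0.06369555  0.21337981]
{'K': array([[291.92134337,   0.        , 253.97077148],
       [  0.        , 291.92134337, 194.78438461],
       [  0.        ,   0.        ,   1.        ]]), 'eye': array([ 0.4898844 , -0.07872916,  0.43516426]), 'orientation': array([-0.27871855,  0.0064081 , -0.03898539])}
```

View pics/w1.png

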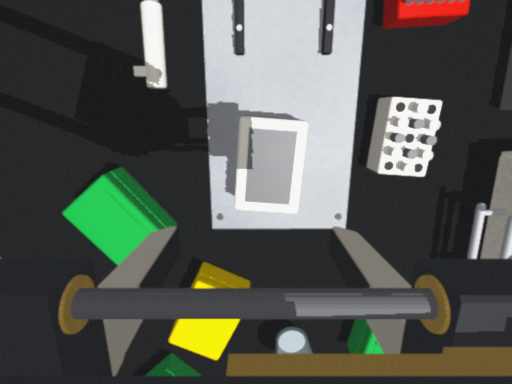

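The wrist view shows the box at (270,165), the rails at columns about 240 and 328, and the deck's near edge at row 228. The arm was still moving, so I'll go further along the lane and retake it settled.

Emit:
play_rows:
  increments:
    - [[1, -4, -2, 0], [1, -7, -4, 0], [1, -7, -4, 0], [1, -7, -4, 0], [1, -7, -4, 0]]

```text
t: 1.7
tool_pos: [0.5017, -0.082, 0.3194]
orientation: [-3.137, 0.055, -0.001]
force: [-0.5, -0.1, -1.0]
opening: 0.093
```

Run:
```python
from plant import *
from h import *
s=read_state();print(s['tool_pos'],s['dq'])
p=camera_params("wrist")
im,d=read_camera("wrist");cv2.imwrite("pics/w2.png",im);np.save("pics/w2.npy",d)
import pickle;pickle.dump(p,open("pics/w2.pkl","wb"));print(p)
```

```text
[ 0.50167998 -0.08196268  0.31938429] [-0.01353709  0.00373599  0.00466081  0.00035654  0.00182146  0.00218005]
{'K': array([[291.92134337,   0.        , 253.97077148],
       [  0.        , 291.92134337, 194.78438461],
       [  0.        ,   0.        ,   1.        ]]), 'eye': array([ 0.50376354, -0.00607978,  0.47548637]), 'orientation': array([-0.27619498,  0.00462682, -0.03429628])}
```

View pics/w2.png

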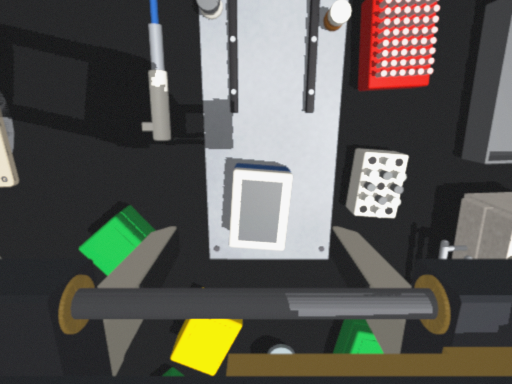

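Settled: the rails run down columns about 234 and 312, with mouth ends at row about 111. The lid is at (262,207) and the deck's back edge at row 258.

```bash
cat > meas.py <<'E'
from h import *
def lid(im,p,z=.066,roi=None):
    hsv=cv2.cvtColor(im,cv2.COLOR_BGR2HSV)
    m=((hsv[...,2]>222)&(hsv[...,1]<40)).astype(np.uint8)
    if roi is not None:
        q=np.zeros_like(m);u0,v0,u1,v1=roi;q[v0:v1,u0:u1]=1;m&=q
    cs,_=cv2.findContours(m,cv2.RETR_EXTERNAL,cv2.CHAIN_APPROX_NONE)
    c=max(cs,key=cv2.contourArea)
    r0=cv2.minAreaRect(c)
    X=plane(p,c[:,0].astype(float),z)[:,:2]
    r=cv2.minAreaRect((X*1000).astype(np.float32))
    return r0,r,X
E
python3 - <<'E'
from meas import *
import pickle
im=cv2.imread("pics/w2.png");p=pickle.load(open("pics/w2.pkl","rb"));d=np.load("pics/w2.npy")
P=depthpts(p,d)
for uv in[(270,120),(262,207),(234,80),(312,70),(290,240),(250,180)]:print(uv,im[uv[1],uv[0]],P[uv[1],uv[0]].round(4))
r0,r,X=lid(im,p,roi=(215,150,310,255));print("lid",r0,r)
# rails
g=im.max(2)
for u0,u1 in((226,243),(302,322)):
    L=[];Rr=[]
    for v in range(20,105,3):
        row=g[v].astype(float); 
        us=np.arange(u0,u1); dark=row[us]<90
        ii=us[dark]
        if len(ii):L.append((ii[0]-.5,v));Rr.append((ii[-1]+.5,v))
    for n,l in(("imgL",L),("imgR",Rr)):
        X=plane(p,l,.02 )[:,:2];k,c=np.polyfit(X[:,1],X[:,0],1);print(u0,n,"x at y=0: %.4f slope %.4f"%(c,k),np.std(X[:,0]-k*X[:,1]-c))
    col=g[95:130,(u0+u1)//2+ (0)];print(col)
L=[];Rr=[];
for v in range(20,250,5):
    row=g[v];l=[u for u in range(190,230) if row[u]>120];rr=[u for u in range(320,360) if row[u]>120]
    if l:L.append((l[0]-.5,v))
    if rr:Rr.append((rr[-1]+.5,v))
for l in(L,Rr):
    X=plane(p,l,.006)[:,:2]
    for _ in range(3):
        k,c=np.polyfit(X[:,1],X[:,0],1);e=abs(X[:,0]-k*X[:,1]-c);X=X[e<=max(.0015,np.median(e)*2)]
    print("deck edge",c,k,len(X))
B=[]
for u in range(225,325,5):
    col=g[245:270,u].astype(int);i=np.where(col>110)[0]
    B.append((u,245+i[-1]+.5))
X=plane(p,B,.006);print("back edge",X[::6],np.polyfit(X[:,0],X[:,1],1))
E
```

```text
(270, 120) [220 215 211] [ 0.5284 -0.0189  0.0062]
(262, 207) [169 168 165] [ 0.511  -0.1408  0.0674]
(234, 80) [74 71 72] [0.4762 0.04   0.0189]
(312, 70) [81 79 79] [0.5894 0.0493 0.0219]
(290, 240) [217 213 208] [ 0.5593 -0.223   0.0067]
(250, 180) [204 206 206] [ 0.4949 -0.0995  0.0674]
lid ((270.53472900390625, 198.71192932128906), (77.06558990478516, 102.17466735839844), 3.6913859844207764) ((523.5706176757812, -132.27557373046875), (156.97320556640625, 112.89798736572266), 83.31112670898438)
226 imgL x at y=0: 0.4679 slope 0.0354 0.00043436632085694696
226 imgR x at y=0: 0.4788 slope 0.0329 0.001823784010179516
[ 83  74  73  74  73  72  66  61  60  61  61  62  62  60  61  60  54  95
 190 218 218 220 221 221 220 221 221 220 221 221 221 219 217 217 218]
302 imgL x at y=0: 0.5796 slope 0.0358 0.0004151568870604675
302 imgR x at y=0: 0.5888 slope 0.0628 0.0028743892540803624
[ 97  86  89  88  86  86  86  88  91  91  92  91  88  91  91  93 101 134
 210 227 228 228 228 227 227 226 227 228 227 227 226 226 226 226 226]
deck edge 0.42482746778282887 0.035985357352146016 37
deck edge 0.6480126821005212 -0.15982141437291109 36
back edge [[ 0.44357776 -0.25523841  0.006     ]
 [ 0.49693501 -0.2590612   0.006     ]
 [ 0.55041555 -0.26091084  0.006     ]
 [ 0.60389779 -0.26276053  0.006     ]] [-0.04025252 -0.2386837 ]
```

```bash
cat > meas.py <<'E'
from h import *
def lid(im,d,p,roi=(0.40,0.60,-0.27,0.22)):
    P=depthpts(p,d)
    m=((P[...,2]>.056)&(P[...,2]<.078)&(P[...,0]>roi[0])&(P[...,0]<roi[1])&(P[...,1]>roi[2])&(P[...,1]<roi[3])&(d>0)).astype(np.uint8)
    cs,_=cv2.findContours(m,cv2.RETR_EXTERNAL,cv2.CHAIN_APPROX_NONE)
    c=max(cs,key=cv2.contourArea)
    X=plane(p,c[:,0].astype(float),.066)[:,:2]
    r=cv2.minAreaRect((X*1000).astype(np.float32))
    zz=np.median(P[...,2][cv2.erode(m,np.ones((5,5)))>0])
    # fine: brightness edges of white lid vs surrounding along sides
    return r,zz,m,c
def deck(xy,o=(.53045,-.0098),k=.0355):
    ex=np.array([k,1])/np.hypot(k,1);ey=np.array([-ex[1],ex[0]]);v=np.atleast_2d(xy)-o
    return np.c_[v@ex,v@ey]
E
python3 - <<'E'
from meas import *
import pickle
im=cv2.imread("pics/w2.png");p=pickle.load(open("pics/w2.pkl","rb"));d=np.load("pics/w2.npy")
r,z,m,c=lid(im,d,p);print(r,z,cv2.boxPoints(r)); print(cv2.boundingRect(c))
print(plane(p,[(234,112)],.02),plane(p,[(312,112)],.02))
g=im.max(2)
print(g[200,225:300]);print(g[155:260,262])
cv2.imwrite("pics/w2c.png",cv2.resize(im[90:265,195:345],None,fx=3.4,fy=3.4,interpolation=cv2.INTER_NEAREST))
E
```

```text
((506.2686767578125, -145.98870849609375), (122.30609130859375, 85.27044677734375), 83.54479217529297) 0.06674587303588914 [[ 457.02853 -201.96072]
 [ 541.75836 -211.54736]
 [ 555.5088   -90.01669]
 [ 470.779    -80.43005]]
(229, 168, 63, 82)
[[ 0.47386801 -0.00499817  0.02      ]] [[ 0.59088714 -0.00903655  0.02      ]]
[113 112 111 111 111 117 164 230 246 247 247 247 247 247 247 234 175 166
 166 166 167 167 168 167 167 167 167 169 168 170 167 167 168 170 171 171
 171 170 170 172 171 172 173 171 171 173 172 173 173 174 174 174 173 173
 174 191 245 247 247 247 247 247 247 247 241 220 222 221 222 223 222 221
 222 223 224]
[222 222 222 222 219 165 118 113 113 110  98  95  94 100 116 138 194 240
 247 247 247 247 247 247 247 239 188 171 173 171 171 170 171 171 172 172
 171 172 172 171 171 169 170 170 171 170 170 170 171 170 170 169 169 168
 167 167 169 169 168 169 168 167 167 166 167 167 167 167 166 167 168 168
 166 165 167 166 166 166 164 167 165 166 165 164 164 164 180 243 247 247
 247 247 247 245 226 217 216 218 217 216 216 216 215 186 113]
```

View pics/w2c.png

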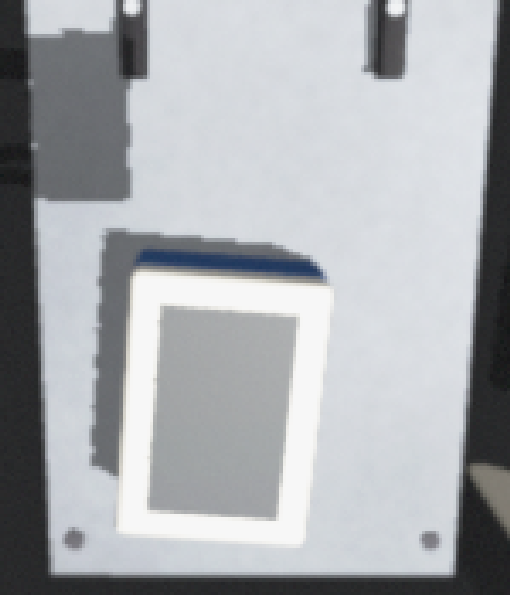

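Box measured at about (0.506, -0.146), with the top at 66.7 mm and a size of 122.3 x 85.3, which matches the text. In deck coordinates that is x≈-137, y≈+19 mm, yaw≈-4.4°. The plan:
1. Square it and shift it sideways with both fingers on the long face.
2. Push it from behind with both fingers.

First I turn the jaws along the lane, to the robot side of the box.

Emit:
play_rows:
  increments:
    - [[-1.3, 1.3, 1, 0.14], [-2.6, 2.6, 2, 0.28], [-4, 4, 3, 0.42], [-5.5, 5.3, 4, 0.56], [-6.6, 6.3, 5, 0.7]]

```text
t: 2.25
tool_pos: [0.4318, -0.1441, 0.2675]
orientation: [-2.923, 1.14, 0.005]
force: [-0.2, -0.9, 1.1]
opening: 0.093
```

Emit:
play_rows:
  increments:
    - [[0, 0, 1, 0.14], [0, 0, 2, 0.28], [0, 0, 3, 0.42], [0, 0, 4, 0.56], [0, 0, 5, 0.7]]

```text
t: 2.75
tool_pos: [0.4308, -0.1447, 0.2161]
orientation: [-2.349, 2.083, 0.009]
force: [-0.1, 0.3, 0.3]
opening: 0.0933
```

```bash
cat > go.py <<'E'
# print increments to a deck-frame TCP target (mm,mm), z m, yaw rel deck of tool x
from plant import *
from meas import *
import sys
O=np.array([.5306,-.0098]);ex=np.array([.0355,.99937]);ey=np.array([-.99937,.0355])
def where():
    s=read_state();M=R.from_rotvec(s["orientation"]).as_matrix();v=s['tool_pos'][:2]-O
    yaw=np.arctan2(M[1,0],M[0,0])-np.arctan2(ex[1],ex[0])
    yaw=(yaw+np.pi)%(2*np.pi)-np.pi
    print("t %.2f deck xy mm %.1f %.1f z %.1f yaw(deck) %.2f deg force %s open %.1f"%(s['t'],v@ex*1e3,v@ey*1e3,s['tool_pos'][2]*1e3,np.degrees(yaw),s['force'].round(1),s['opening']*1e3))
    return s,M,yaw
def to(x,y,z,yawdeg):
    s,M,yaw=where()
    T=np.r_[O+ex*x/1e3+ey*y/1e3,z/1e3]
    dy=(np.radians(yawdeg)-yaw+np.pi)%(2*np.pi)-np.pi
    print("incr cm",(M.T@(T-s['tool_pos'])*100).round(2),"turn",round(-dy,4))
if __name__=="__main__":
    to(*map(float,sys.argv[1:5])) if len(sys.argv)>4 else where()
E
python3 go.py -137 95 39 180
```

```text
t 2.75 deck xy mm -138.4 94.9 z 216.1 yaw(deck) -171.12 deg force [-0.1  0.3  0.3] open 93.3
incr cm [-0.04 -0.06 17.71] turn 0.155
```

Emit:
play_rows:
  increments:
    - [[0, 0, 3.5, 0.1], [0, 0, 7, 0.155], [0, 0, 10, 0.155], [0, 0, 12, 0.155], [0, 0, 12, 0.155]]
  jaw: 7

```text
t: 3.25
tool_pos: [0.427, -0.1436, 0.0919]
orientation: [2.179, -2.262, -0.02]
force: [-0.8, 0.0, -0.6]
opening: 0.0702
```

Run:
```python
from go import *
to(-137,95,39,180)
im,d=read_camera("wrist");cv2.imwrite("pics/w3.png",im)
im,d=read_camera("scene");cv2.imwrite("pics/s3.png",cv2.resize(im[90:300,100:380],None,fx=2.7,fy=2.7))
```

```text
t 3.25 deck xy mm -137.4 98.8 z 91.9 yaw(deck) 179.89 deg force [-0.8  0.  -0.6] open 70.2
incr cm [ 0.   -0.43  5.29] turn -0.0019
```

View pics/w3.png

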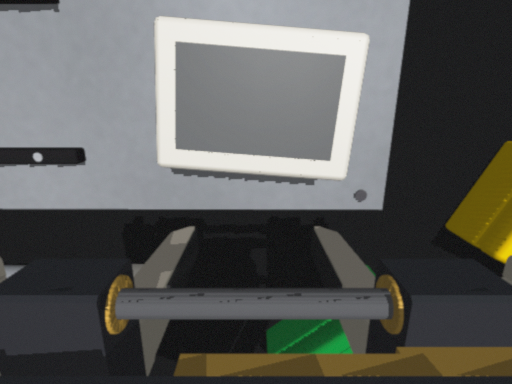

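View pics/s3.png

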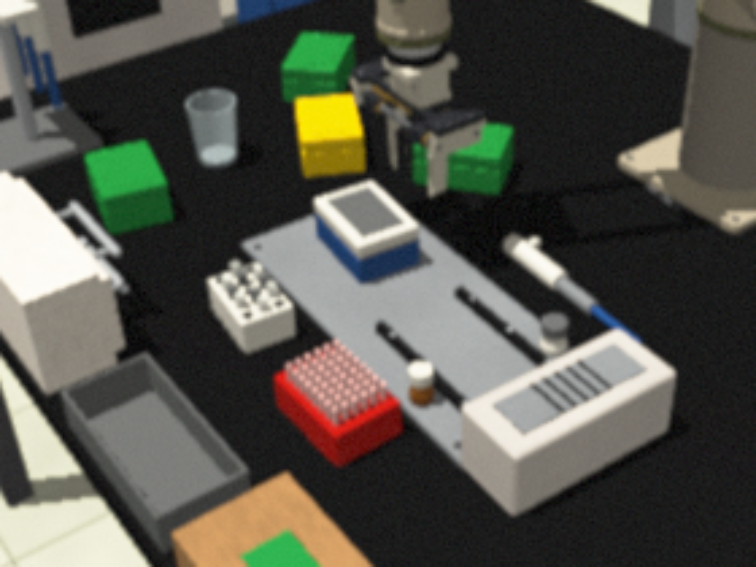

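The fingers stand at the robot side of the box (wrist view: lid at (260,95), rail at (40,155)). A green look-alike is nearby, so I'll check clearance before lowering.

```bash
python3 - <<'E'
from go import *
im=cv2.imread("pics/top0.png");d=np.load("pics/top0.npy");p=camera_params("top")
h=cv2.cvtColor(im,cv2.COLOR_BGR2HSV);P=depthpts(p,d)
m=(h[...,0]>45)&(h[...,0]<80)&(h[...,1]>120);m[:225]=0;m[:,335:]=0
X=P[m];D=deck(X[:,:2])*1e3;print(X[:,2].max(),D.min(0),D.max(0))
i=np.argsort(D[:,1])[:6];print(D[i].round(),X[i,2])
E
python3 go.py -137 95 39 180
```

```text
1.4959470143750901 [-309.58843477  144.62220075] [-27.67723791 309.90529328]
[[ -28.  145.]
 [ -28.  145.]
 [ -28.  145.]
 [ -28.  145.]
 [ -28.  145.]
 [-242.  163.]] [1.49594701 1.49594701 1.49594701 1.49594701 1.49594701 0.04844419]
t 3.35 deck xy mm -138.2 96.0 z 95.9 yaw(deck) 179.93 deg force [ 0.5 -0.1 -0.1] open 69.8
incr cm [-0.09 -0.12  5.69] turn -0.0012
```

Emit:
play_rows:
  increments:
    - [[0, 0, 2, 0], [0, 0, 4, 0], [0, 0, 5.7, 0], [0, 0, 5.7, 0], [0, 0, 5.7, 0]]

```text
t: 3.85
tool_pos: [0.4302, -0.1448, 0.0402]
orientation: [-2.179, 2.261, 0.009]
force: [0.4, -0.4, 0.4]
opening: 0.0699
```

Emit:
play_rows:
  increments:
    - [[0, -0.4, 0, 0], [0, -0.8, 0, 0], [0, -1.2, 0, 0], [0, -1.6, 0, 0], [0, -2, 0, 0]]

```text
t: 4.35
tool_pos: [0.4507, -0.1455, 0.0403]
orientation: [-2.179, 2.261, 0.009]
force: [-0.5, -0.1, -0.3]
opening: 0.0701
```

```bash
python3 go.py -137 70 39 180
```

```text
t 4.35 deck xy mm -138.5 75.0 z 40.3 yaw(deck) 179.92 deg force [-0.5 -0.1 -0.3] open 70.1
incr cm [-0.15 -0.5   0.13] turn -0.0015
```

Emit:
play_rows:
  increments:
    - [[0, -0.3, 0, 0], [0, -0.6, 0, 0], [0, -0.9, 0, 0], [0, -1.2, 0, 0], [0, -1.5, 0, 0]]

```text
t: 4.85
tool_pos: [0.4657, -0.146, 0.0402]
orientation: [-2.179, 2.261, 0.01]
force: [-3.8, -0.2, 1.2]
opening: 0.0702
```

```bash
cat > boxw.py <<'E'
from go import *
import pickle
def look(n,cam="wrist"):
    where();p=camera_params(cam);im,d=read_camera(cam);cv2.imwrite(f"pics/{n}.png",im)
    pickle.dump((p,d),open(f"pics/{n}.pkl","wb"))
    try:
        r,z,m,c=lid(im,d,p);b=cv2.boxPoints(r)/1e3
        a=deck(b,O)*1e3;e=[a[1]-a[0],a[2]-a[1]];e=max(e,key=np.linalg.norm);e=e*np.sign(e[0])
        print("lid size",np.round(r[1],1),"z",z.round(4),"deck centre",a.mean(0).round(1),"yaw %.2f"%np.degrees(np.arctan2(e[1],e[0])))
    except Exception as x: print("no lid",x)
    return p,im,d
E
python3 -c "
from boxw import *
look('w4')"
```

```text
t 4.85 deck xy mm -138.4 60.1 z 40.2 yaw(deck) 179.92 deg force [-3.8 -0.2  1.2] open 70.2
lid size [119.1 104.2] z 0.0669 deck centre [-135.8   17.9] yaw -0.11
```

View pics/w4.png

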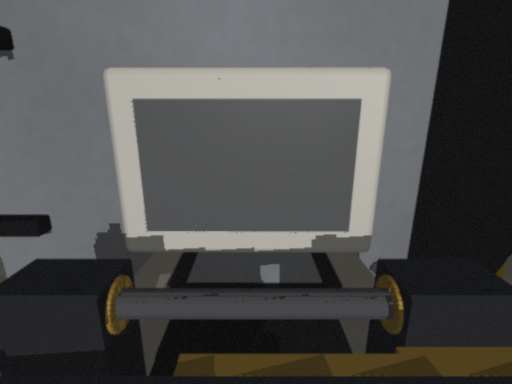

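The wrist view shows the lid square with the view and both fingers against its near face. Yaw is about -0.1°, and the far edge puts the box centre at y≈+8.8 mm. I'll push another 9 mm.

Emit:
play_rows:
  increments:
    - [[0, -0.25, 0, 0], [0, -0.5, 0, 0], [0, -0.75, 0, 0], [0, -0.9, 0, 0], [0, -0.9, 0, 0]]

```text
t: 5.4
tool_pos: [0.4755, -0.1464, 0.0403]
orientation: [-2.179, 2.261, 0.009]
force: [0.1, -0.3, -0.2]
opening: 0.07
```

Emit:
play_rows:
  increments:
    - [[0, 0.8, 0, 0], [0, 2, 0, 0], [0, 4, -1, 0], [0, 5, -5, 0], [0, 5, -9, 0]]

```text
t: 5.9
tool_pos: [0.4231, -0.1443, 0.13]
orientation: [-2.179, 2.262, 0.014]
force: [1.5, -1.2, 0.5]
opening: 0.0697
```

```bash
python3 -c "
from boxw import *
look('w5')
to(-235,0,130,-90)"
```

```text
t 5.90 deck xy mm -138.2 102.7 z 130.0 yaw(deck) 179.89 deg force [ 1.5 -1.2  0.5] open 69.7
lid size [120.1  84.1] z 0.0669 deck centre [-135.6   -1.1] yaw -0.09
t 5.95 deck xy mm -140.1 97.8 z 138.5 yaw(deck) 179.90 deg force [ 4.3 -1.3  7.2] open 70.2
incr cm [ 9.47 -9.79  0.88] turn -1.5725
```

View pics/w5.png

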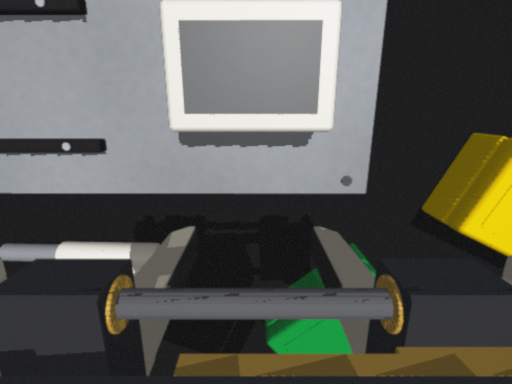

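The box is now squared, with yaw ≈ -0.1° and y ≈ -1. Next I turn back so the jaws lie across the lane, behind the box.

Emit:
play_rows:
  increments:
    - [[1, -0.5, -2, -0.14], [3, -2, -3, -0.28], [5, -4, -3, -0.42], [7, -6, -3, -0.56], [9.4, -8, -3, -0.7]]
  jaw: 5

```text
t: 6.45
tool_pos: [0.5049, -0.244, 0.1689]
orientation: [-2.824, 1.367, -0.008]
force: [0.8, -0.2, 0.2]
opening: 0.05
```

Emit:
play_rows:
  increments:
    - [[0, 0, 0, -0.14], [0, 0, 0, -0.28], [0, 0, 0, -0.42], [0, 0, 0, -0.56], [0, 0, 0, -0.7]]

```text
t: 6.95
tool_pos: [0.5047, -0.2441, 0.1688]
orientation: [-3.124, 0.307, -0.01]
force: [1.0, -0.5, -0.3]
opening: 0.0499
```

```bash
python3 go.py -225 0 300 -90
```

```text
t 6.95 deck xy mm -235.0 17.6 z 168.8 yaw(deck) -99.21 deg force [ 1.  -0.5 -0.3] open 49.9
incr cm [  1.66  -1.31 -13.11] turn -0.1607
```

Raising for a good settled view of both box and rails.

Emit:
play_rows:
  increments:
    - [[1, -2, -4, -0.1], [1.7, -4, -8, -0.16], [1.7, -6, -12, -0.16], [1.7, -6, -12, -0.16], [1.7, -6, -12, -0.16]]

```text
t: 7.45
tool_pos: [0.5329, -0.1887, 0.2904]
orientation: [-3.141, 0.055, -0.015]
force: [0.2, 0.3, -0.8]
opening: 0.0501
```

```bash
cat > rails.py <<'E'
from boxw import *
def rails(p,im):
    # left rail outer top edge (deck y 63,z .02), right rail inner bottom edge (y -51, z .006) searched along image rows via predicted window
    g=im.max(2).astype(float)
    for name,y,z,xs in(("L outer",63,.02,range(5,150,4)),("R inner",-51,.006,range(5,150,4)),("L inner",51,.006,range(5,150,4)),("R outer",-63,.02,range(5,150,4))):
        out=[]
        for x in xs:
            X=np.r_[O+ex*x/1e3+ey*y/1e3,z]
            u,v=proj(p,X)[0]
            if not(8<u<503 and 2<v<381):continue
            line=g[int(round(v)),int(u)-6:int(u)+8];df=np.diff(line)
            # sign: L outer bright->dark ; R inner bright->dark ; others dark->bright (image right = -deck y)
            sg=-1 if name in("L outer","R inner") else 1
            i=np.argmax(sg*df)
            if sg*df[i]<25:continue
            uu=int(u)-6+i+.5
            out.append(deck(plane(p,[(uu,round(v))],z)[:,:2],O)[0]*1e3)
        if len(out)>3:
            out=np.array(out);k,c=np.polyfit(out[:,0],out[:,1],1);print(name,"n",len(out),"y med %.1f (nominal %d) slope %.4f"%(np.median(out[:,1]),y,k))
E
python3 -c "
from rails import *
p,im,d=look('w6');rails(p,im)"
```

```text
t 7.45 deck xy mm -178.7 -8.6 z 290.4 yaw(deck) -89.98 deg force [ 0.2  0.3 -0.8] open 50.1
lid size [119.9  85.2] z 0.0668 deck centre [-135.2   -0.9] yaw -0.10
L outer n 7 y med 64.1 (nominal 63) slope -0.0207
R inner n 8 y med -47.3 (nominal -51) slope 0.0398
L inner n 8 y med 52.2 (nominal 51) slope 0.0039
R outer n 7 y med -61.9 (nominal -63) slope -0.0189
```

View pics/w6.png

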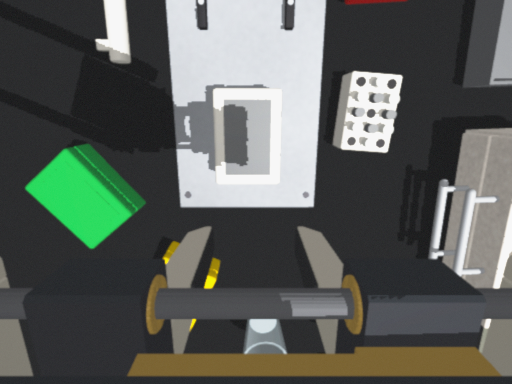

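The box is at (247,137) in line with the deck and the rails at columns 202 and 290. The rails say the lane centre is at about +1 and the box at about -1, which is fine. I'll come down behind it.

```bash
python3 go.py -228 0 40 -90
```

```text
t 7.50 deck xy mm -178.8 -7.8 z 288.6 yaw(deck) -90.03 deg force [-0.6  0.1 -0.4] open 50.1
incr cm [-0.94  4.96 24.84] turn -0.0004
```

Emit:
play_rows:
  increments:
    - [[-0.4, 2.5, 4, 0], [-0.8, 5, 8, 0], [-0.9, 5, 12, 0], [-0.9, 5, 16, 0], [-0.9, 5, 16, 0]]

```text
t: 8.0
tool_pos: [0.5163, -0.236, 0.1194]
orientation: [-3.133, 0.059, 0.01]
force: [-1.5, -0.5, 0.0]
opening: 0.0502
```

```bash
python3 go.py -228 0 41 -90
```

```text
t 8.00 deck xy mm -226.5 6.3 z 119.4 yaw(deck) -90.11 deg force [-1.5 -0.5  0. ] open 50.2
incr cm [0.68 0.21 7.83] turn -0.0019
```

Emit:
play_rows:
  increments:
    - [[0.6, 0.2, 2, 0], [0.6, 0.2, 4, 0], [0.6, 0.2, 6, 0], [0.6, 0.2, 7.8, 0], [0.6, 0.2, 7.8, 0]]

```text
t: 8.5
tool_pos: [0.5199, -0.2368, 0.0396]
orientation: [-3.131, 0.059, 0.017]
force: [-0.3, -0.0, -0.5]
opening: 0.0497
```

```bash
python3 go.py -205 0 41 -90
```

```text
t 8.50 deck xy mm -227.2 2.7 z 39.6 yaw(deck) -90.12 deg force [-0.3 -0.  -0.5] open 49.7
incr cm [ 0.26 -2.23 -0.12] turn -0.0021
```

Emit:
play_rows:
  increments:
    - [[0.2, -0.6, -0.1, 0], [0.2, -1.2, -0.1, 0], [0.2, -1.8, -0.1, 0], [0.2, -2.4, -0.1, 0], [0.2, -3, -0.1, 0]]

```text
t: 9.0
tool_pos: [0.5238, -0.2071, 0.042]
orientation: [-3.132, 0.059, 0.014]
force: [0.2, -5.4, 2.6]
opening: 0.0501
```

Emit:
play_rows:
  increments:
    - [[0, -0.6, 0, 0], [0, -1.2, 0, 0], [0, -1.8, 0, 0], [0, -2.4, 0, 0], [0, -3, 0, 0]]

```text
t: 9.5
tool_pos: [0.5251, -0.1769, 0.0424]
orientation: [-3.133, 0.059, 0.013]
force: [-0.4, -3.7, 3.2]
opening: 0.05
```

Emit:
play_rows:
  increments:
    - [[0, -0.6, 0, 0], [0, -1.2, 0, 0], [0, -1.8, 0, 0], [0, -2.4, 0, 0], [0, -2.4, 0, 0]]

```text
t: 10.0
tool_pos: [0.5258, -0.1516, 0.0423]
orientation: [-3.132, 0.058, 0.014]
force: [-0.6, 0.4, 0.2]
opening: 0.0499
```

```bash
python3 -c "
from rails import *
p,im,d=look('w7');rails(p,im)
look('t7','top')"
```

```text
t 10.00 deck xy mm -141.9 -0.2 z 42.3 yaw(deck) -90.07 deg force [-0.6  0.4  0.2] open 49.9
lid size [130.3  89. ] z 0.067 deck centre [-88.4  -0. ] yaw -0.24
t 10.05 deck xy mm -142.2 -0.2 z 42.3 yaw(deck) -90.07 deg force [ 0.7 -0.4 -0.6] open 49.9
lid size [73.4 86.7] z 0.065 deck centre [-51.  -1.] yaw 87.84
```

View pics/w7.png

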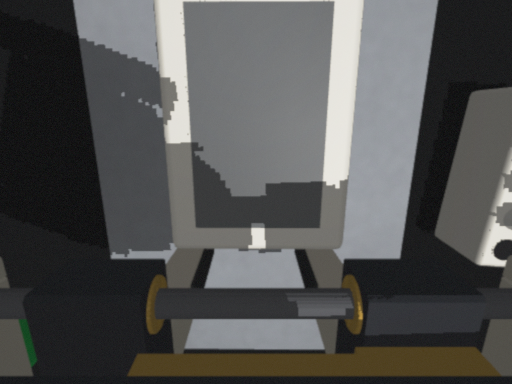

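The wrist view shows the fingers on the back face at row 250, with the lid straight. I'll check the top view for the mouth.

```bash
python3 -c "
import cv2
im=cv2.imread('pics/t7.png');cv2.imwrite('pics/t7c.png',cv2.resize(im[150:235,160:325],None,fx=4.8,fy=4.8,interpolation=cv2.INTER_CUBIC))"
```

```text
(no output)
```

View pics/t7c.png

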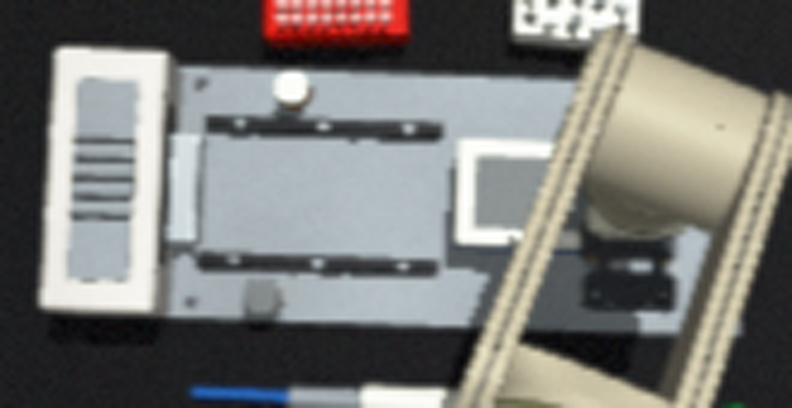

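Now I back off, rise, and take a settled look before entering the lane.

Emit:
play_rows:
  increments:
    - [[0, 1, 0, 0], [0, 2, -1, 0], [0, 2, -5, 0], [0, 0, -10, 0], [0, -4, -15, 0]]

```text
t: 10.6
tool_pos: [0.5281, -0.1265, 0.1816]
orientation: [-3.133, 0.063, 0.012]
force: [1.3, -0.5, -0.6]
opening: 0.0498
```

Emit:
play_rows:
  increments:
    - [[0, -4, -3, 0], [0, -8, -5, 0], [0, -8, -5, 0], [0, -8, -5, 0], [0, -8, -5, 0]]

```text
t: 11.1
tool_pos: [0.5313, -0.0482, 0.2315]
orientation: [-3.133, 0.065, 0.014]
force: [-0.6, -0.2, -0.0]
opening: 0.0501
```

```bash
python3 -c "
from rails import *
p,im,d=look('w8');rails(p,im)"
```

```text
t 11.10 deck xy mm -38.3 -2.1 z 231.5 yaw(deck) -90.34 deg force [-0.6 -0.2 -0. ] open 50.1
lid size [120.8  85.1] z 0.0668 deck centre [-69.9  -1. ] yaw -0.11
L outer n 37 y med 64.0 (nominal 63) slope -0.0162
R inner n 37 y med -47.5 (nominal -51) slope 0.0086
L inner n 37 y med 52.2 (nominal 51) slope 0.0029
R outer n 33 y med -62.2 (nominal -63) slope -0.0007
```

View pics/w8.png

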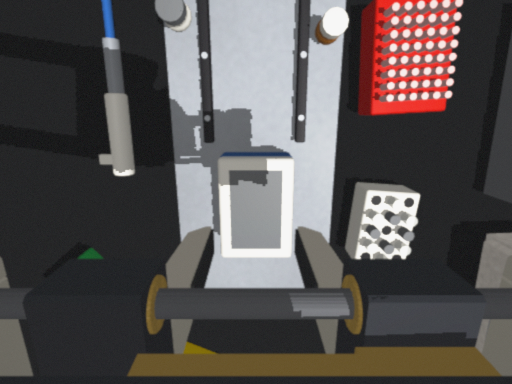

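```bash
cat > screws.py <<'E'
from boxw import *
def screws(n):
    p,d=pickle.load(open(f"pics/{n}.pkl","rb"));im=cv2.imread(f"pics/{n}.png");g=im.min(2)
    m=(g>150).astype(np.uint8)
    k,l,s,c=cv2.connectedComponentsWithStats(m)
    for i in range(1,k):
        if s[i,4]<40 and s[i,4]>5:
            X=deck(plane(p,[c[i]],.0205)[:,:2],O)[0]*1e3
            if abs(abs(X[1])-57)<8 and 0<X[0]<200:print(c[i].round(1),s[i,4],X.round(1))
if __name__=="__main__":screws(sys.argv[1])
E
python3 screws.py w8;python3 screws.py w2; python3 -c "
import cv2
im=cv2.imread('pics/w8.png');cv2.imwrite('pics/w8c.png',cv2.resize(im[0:200,160:350],None,fx=3,fy=3,interpolation=cv2.INTER_NEAREST))"
```

```text
[303.3  54.1] 37 [102.1 -57. ]
[204.1  54.8] 36 [102.2  57.3]
[300.7 117.4] 34 [ 31.7 -56.6]Traceback (most recent call last):
  File "screws.py", line 10, in <module>
    if __name__=="__main__":screws(sys.argv[1])
                            ~~~~~~^^^^^^^^^^^^^
  File "screws.py", line 3, in screws
    p,d=pickle.load(open(f"pics/{n}.pkl","rb"));im=cv2.imread(f"pics/{n}.png");g=im.min(2)
    ^^^
ValueError: too many values to unpack (expected 2)
```

View pics/w8c.png

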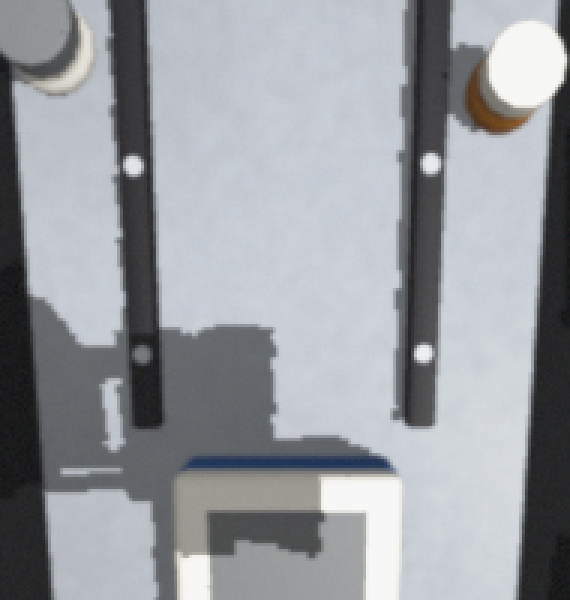

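Lane centre is y≈+0.2, the box is at y=-1.0 and yaw -0.1°, so there are about 7 mm clear each side. Going back down behind the box.

Emit:
play_rows:
  increments:
    - [[0, 4, 0, 0], [0, 8, 0, 0], [0, 12.5, 1, 0], [0, 12.5, 5, 0], [0, 12.5, 9, 0]]

```text
t: 11.65
tool_pos: [0.5245, -0.1756, 0.1389]
orientation: [-3.133, 0.073, 0.014]
force: [-0.5, 0.1, -0.5]
opening: 0.0503
```

```bash
python3 go.py -165 -0.5 42 -90
```

```text
t 11.65 deck xy mm -165.9 0.2 z 138.9 yaw(deck) -90.63 deg force [-0.5  0.1 -0.5] open 50.3
incr cm [ 0.16 -0.02  9.69] turn -0.0111
```

Emit:
play_rows:
  increments:
    - [[0.1, 0, 3, -0.011], [0.1, 0, 6, -0.011], [0.1, 0, 8.5, -0.011], [0.1, 0, 9.7, -0.011], [0.1, 0, 9.7, -0.011]]

```text
t: 12.15
tool_pos: [0.5223, -0.1749, 0.0392]
orientation: [-3.131, 0.058, 0.022]
force: [-0.6, -0.1, 0.8]
opening: 0.0502
```

```bash
python3 go.py -40 -0.5 42 -90
```

```text
t 12.15 deck xy mm -165.3 2.5 z 39.2 yaw(deck) -90.08 deg force [-0.6 -0.1  0.8] open 50.2
incr cm [  0.28 -12.53  -0.17] turn -0.0013
```

Emit:
play_rows:
  increments:
    - [[0.2, -0.6, -0.2, 0], [0.2, -1.2, -0.2, 0], [0.2, -1.8, -0.2, 0], [0.2, -2.4, -0.2, 0], [0.2, -3, -0.2, 0]]

```text
t: 12.65
tool_pos: [0.5263, -0.145, 0.0425]
orientation: [-3.133, 0.057, 0.019]
force: [-0.3, -2.9, 2.4]
opening: 0.0499
```

Emit:
play_rows:
  increments:
    - [[0, -0.6, 0, 0], [0, -1.2, 0, 0], [0, -1.8, 0, 0], [0, -2.4, 0, 0], [0, -3, 0, 0]]

```text
t: 13.15
tool_pos: [0.5275, -0.1147, 0.043]
orientation: [-3.133, 0.057, 0.018]
force: [-0.7, -3.2, 2.3]
opening: 0.0499
```

Emit:
play_rows:
  increments:
    - [[0, -0.6, 0, 0], [0, -1.2, 0, 0], [0, -1.8, 0, 0], [0, -2.4, 0, 0], [0, -2.7, 0, 0]]

```text
t: 13.65
tool_pos: [0.5283, -0.087, 0.043]
orientation: [-3.133, 0.057, 0.019]
force: [-0.4, -1.2, -0.1]
opening: 0.0499
```

```bash
python3 -c "
from rails import *
p,im,d=look('w9');look('t9','top')
im=cv2.imread('pics/t9.png');cv2.imwrite('pics/t9c.png',cv2.resize(im[150:235,160:325],None,fx=4.8,fy=4.8,interpolation=cv2.INTER_CUBIC))
to(20,-0.5,42,-90)"
```

```text
t 13.65 deck xy mm -77.2 -0.5 z 43.0 yaw(deck) -90.03 deg force [-0.4 -1.2 -0.1] open 49.9
lid size [131.   88.8] z 0.067 deck centre [-23.8  -0.1] yaw -0.26
t 13.70 deck xy mm -77.0 -0.5 z 42.9 yaw(deck) -90.03 deg force [-0.6 -0.4  0.5] open 49.9
lid size [54.  85.1] z 0.0657 deck centre [21.4 -1. ] yaw -88.12
t 13.75 deck xy mm -77.2 -0.4 z 42.9 yaw(deck) -90.02 deg force [-0.9  0.6 -0.1] open 50.2
incr cm [ 0.01 -9.72  0.17] turn -0.0004
```

View pics/w9.png

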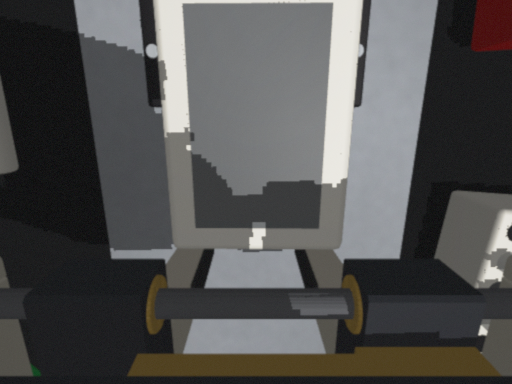

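View pics/t9c.png

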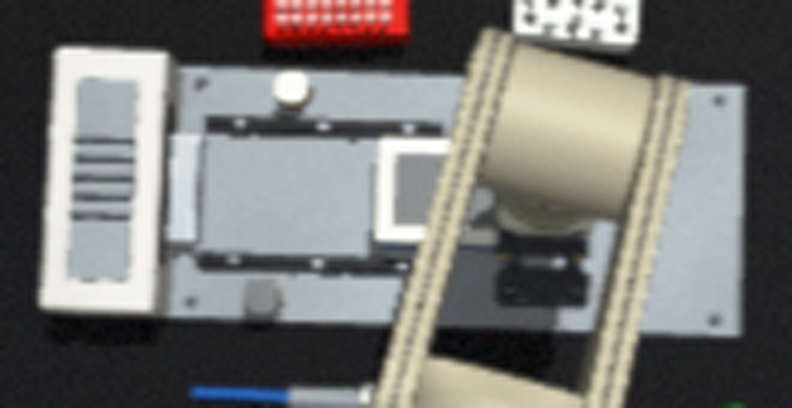

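```bash
python3 -c "
from boxw import *
p,d=pickle.load(open('pics/w9.pkl','rb'))
print(deck(plane(p,[(152,51),(357.5,50)],.0205)[:,:2],O)*1e3)
im=cv2.imread('pics/w9.png');P=depthpts(p,d)
for v in (20,60,100,140,180,220):
    i=np.where((P[v,:,2]>.06)&(P[v,:,2]<.075)&(np.arange(512)>130)&(np.arange(512)<390))[0]
    print(v,deck(plane(p,[(i[0]-.5,v),(i[-1]+.5,v)],.066)[:,:2],O).round(4)*1e3)
"
```

```text
[[ 31.74796161  57.54681886]
 [ 31.94463421 -57.30040053]]
20 [[ 34.7  40.7]
 [ 34.4 -43.4]]
60 [[ 19.7  40.4]
 [ 19.5 -43.2]]
100 [[  3.7  40.5]
 [  3.6 -43.4]]
140 [[-13.6  40.7]
 [-13.5 -43.1]]
180 [[-32.1  40.8]
 [-31.9 -43.3]]
220 [[-52.1  40.5]
 [-51.7 -43.1]]
```

The wrist view has the rail screws at (152,51) and (357,50). The box centre is at y≈-1.3, yaw≈0, with at least 6.5 mm clear on both sides. Pushing on, with home expected at TCP x≈67.

Emit:
play_rows:
  increments:
    - [[0, -0.6, 0, 0], [0, -1.2, 0, 0], [0, -1.8, 0, 0], [0, -2.4, 0, 0], [0, -3, 0, 0]]

```text
t: 14.25
tool_pos: [0.5292, -0.0563, 0.043]
orientation: [-3.132, 0.056, 0.02]
force: [0.4, -1.1, -0.5]
opening: 0.0502
```

Emit:
play_rows:
  increments:
    - [[0, -0.6, 0, 0], [0, -1.2, 0, 0], [0, -1.8, 0, 0], [0, -2.4, 0, 0], [0, -3, 0, 0]]

```text
t: 14.75
tool_pos: [0.5302, -0.0258, 0.0432]
orientation: [-3.132, 0.056, 0.02]
force: [-0.5, -0.3, -0.7]
opening: 0.05
```

Emit:
play_rows:
  increments:
    - [[0, -0.6, 0, 0], [0, -1.2, 0, 0], [0, -1.8, 0, 0], [0, -2.4, 0, 0], [0, -3, 0, 0]]

```text
t: 15.25
tool_pos: [0.5313, 0.0047, 0.0434]
orientation: [-3.132, 0.056, 0.02]
force: [-0.9, -1.0, -2.0]
opening: 0.0501
```

```bash
python3 -c "
from boxw import *
p,im,d=look('w10')
to(67,-0.5,42,-90)
P=depthpts(p,d)
for v in (60,100,140,180,220):
    i=np.where((P[v,:,2]>.06)&(P[v,:,2]<.075)&(np.arange(512)>130)&(np.arange(512)<390))[0]
    print(v,deck(plane(p,[(i[0]-.5,v),(i[-1]+.5,v)],.066)[:,:2],O).round(4)*1e3)
"
```

```text
t 15.25 deck xy mm 14.5 -0.2 z 43.4 yaw(deck) -90.02 deg force [-0.9 -1.  -2. ] open 50.1
lid size [131.5  89. ] z 0.067 deck centre [67.9  0.3] yaw -0.25
t 15.30 deck xy mm 15.3 -0.2 z 43.5 yaw(deck) -90.00 deg force [0.  0.4 0.2] open 49.9
incr cm [ 0.03 -5.16  0.2 ] turn 0.0
60 [[111.5  40.9]
 [111.4 -43. ]]
100 [[ 95.4  41. ]
 [ 95.4 -43.2]]
140 [[ 78.1  40.7]
 [ 78.2 -43. ]]
180 [[ 59.5  40.8]
 [ 59.8 -43.2]]
220 [[ 39.5  40.9]
 [ 39.9 -42.9]]
```

View pics/w10.png

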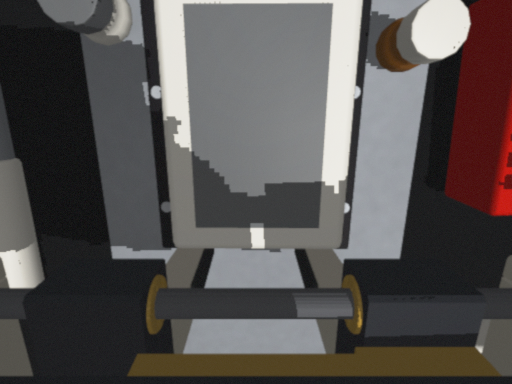

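It is still centred and straight between the rails (screws at (157,91) and (354,91)). Now to within a few mm of home, then slowly until the force rises.

Emit:
play_rows:
  increments:
    - [[0, -0.6, 0, 0], [0, -1.2, 0, 0], [0, -1.8, 0, 0], [0, -2.4, 0, 0], [0, -3, 0, 0]]

```text
t: 15.8
tool_pos: [0.5324, 0.036, 0.0437]
orientation: [-3.132, 0.056, 0.02]
force: [-0.7, -1.0, -1.3]
opening: 0.0501
```

Emit:
play_rows:
  increments:
    - [[0, -0.4, 0, 0], [0, -0.8, 0, 0], [0, -1.2, 0, 0], [0, -1.4, 0, 0], [0, -1.6, 0, 0]]

```text
t: 16.3
tool_pos: [0.5329, 0.0522, 0.0438]
orientation: [-3.132, 0.056, 0.02]
force: [-1.2, -1.8, -0.8]
opening: 0.0499
```

```bash
python3 go.py 67 -0.5 42 -90
```

```text
t 16.30 deck xy mm 62.0 -0.1 z 43.8 yaw(deck) -89.99 deg force [-1.2 -1.8 -0.8] open 49.9
incr cm [ 0.04 -0.5   0.19] turn 0.0001
```

Emit:
play_rows:
  increments:
    - [[0, -0.1, 0, 0], [0, -0.2, 0, 0], [0, -0.3, 0, 0], [0, -0.4, 0, 0], [0, -0.5, 0, 0]]

```text
t: 16.8
tool_pos: [0.5331, 0.0572, 0.0439]
orientation: [-3.132, 0.056, 0.02]
force: [-0.2, -2.0, -1.5]
opening: 0.0498
```

Emit:
play_rows:
  increments:
    - [[0, -0.05, 0, 0], [0, -0.1, 0, 0], [0, -0.15, 0, 0]]

```text
t: 17.1
tool_pos: [0.5331, 0.0587, 0.0439]
orientation: [-3.132, 0.056, 0.02]
force: [0.4, -1.1, -1.6]
opening: 0.0498
```

Not yet touching; continuing in small steps.

Emit:
play_rows:
  increments:
    - [[0, -0.05, 0, 0], [0, -0.1, 0, 0], [0, -0.15, 0, 0]]

```text
t: 17.4
tool_pos: [0.5332, 0.0602, 0.0439]
orientation: [-3.132, 0.056, 0.02]
force: [0.2, -1.6, -1.1]
opening: 0.0497
```

Emit:
play_rows:
  increments:
    - [[0, -0.05, 0, 0], [0, -0.1, 0, 0], [0, -0.15, 0, 0]]

```text
t: 17.7
tool_pos: [0.5332, 0.0613, 0.0439]
orientation: [-3.133, 0.056, 0.02]
force: [-1.1, -5.4, -0.4]
opening: 0.05
```

Emit:
play_rows:
  increments:
    - [[0, -0.06, 0, 0], [0, -0.12, 0, 0], [0, -0.12, 0, 0]]

```text
t: 18.0
tool_pos: [0.5332, 0.0613, 0.044]
orientation: [-3.134, 0.056, 0.021]
force: [-1.3, -7.9, 0.2]
opening: 0.05
```

```bash
python3 go.py 67 -0.5 42 -90
```

```text
t 18.00 deck xy mm 71.2 -0.0 z 44.0 yaw(deck) -90.01 deg force [-1.3 -7.9  0.2] open 50.0
incr cm [0.05 0.42 0.19] turn -0.0002
```

The push has stopped at TCP x≈71 with the force up from about 1.5 to 8 N. One firmer press to confirm, then back off and look.

Emit:
play_rows:
  increments:
    - [[0, -0.1, 0, 0], [0, -0.2, 0, 0], [0, -0.2, 0, 0]]

```text
t: 18.3
tool_pos: [0.5332, 0.0614, 0.044]
orientation: [-3.138, 0.057, 0.021]
force: [-2.4, -11.7, 0.5]
opening: 0.0498
```

Emit:
play_rows:
  increments:
    - [[0, 0.5, 0, 0], [0, 1.5, 0, 0], [0, 2.5, -0.5, 0], [0, 2.5, -4, 0], [0, 2.5, -8, 0]]

```text
t: 18.8
tool_pos: [0.5317, 0.0354, 0.1233]
orientation: [-3.137, 0.058, 0.028]
force: [0.5, 0.3, -0.6]
opening: 0.0499
```

Emit:
play_rows:
  increments:
    - [[0, 0, -4, 0], [0, 0, -8, 0], [0, -1, -11, 0], [0, -2, -11, 0], [0, -2, -11, 0]]

```text
t: 19.3
tool_pos: [0.5349, 0.0555, 0.2344]
orientation: [-3.136, 0.057, 0.024]
force: [-0.3, -0.4, -0.9]
opening: 0.05
```

```bash
python3 -c "
from rails import *
p,im,d=look('w11');from screws import screws;screws('w11')"
```

```text
t 19.30 deck xy mm 65.4 -2.0 z 234.4 yaw(deck) -90.04 deg force [-0.3 -0.4 -0.9] open 50.0
lid size [119.2  85.1] z 0.0669 deck centre [141.3  -0.6] yaw -0.06
[207.1  85.3] 24 [172.   57.8]
[303.6  85. ] 30 [172.2 -57. ]
[300.8 144.6] 26 [102.  -56.8]
[212. 198.] 21 [31.8 57.6]
[298.6 198.3] 22 [ 31.8 -57. ]
```

View pics/w11.png

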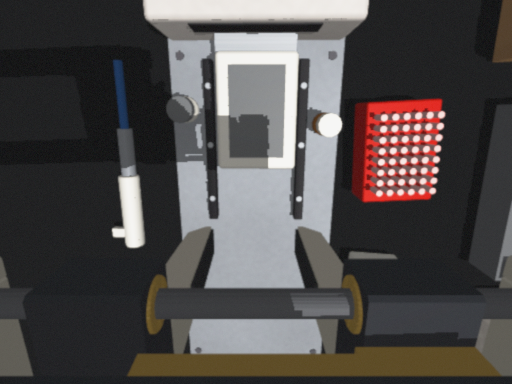

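The lid sits against the steel stop at (256,50), between the rails. The screws put my frame about 2 mm long in x, so the box is at x≈139.3, y≈-1, yaw≈-0.1°. Last, I'll compare the bystanders, then hand in.

```bash
python3 -c "
from boxw import *
im,d=read_camera('scene');cv2.imwrite('pics/s12.png',im)
a=cv2.imread('pics/scene0.png')
df=cv2.absdiff(a,im).max(2);df[df<40]=0
cv2.imwrite('pics/s12c.png',np.hstack([im[90:300,100:380],cv2.cvtColor(df,cv2.COLOR_GRAY2BGR)[90:300,100:380]]))
print(read_state()['dq'].round(3))"
```

```text
[-0.005  0.009  0.012 -0.003  0.002  0.001]
```

View pics/s12c.png

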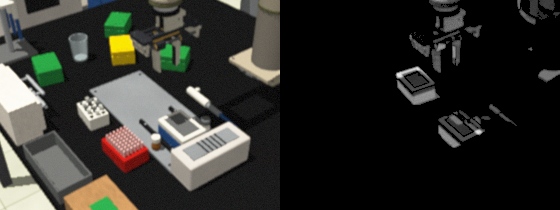

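The only changes are the box's old and new places, the arm, and shadows near the pipette tip and jar.

```bash
python3 -c "
from plant import *
print(close_job(), read_state()['t'])"
```

```text
the job is handed in; nothing more can be done
the job is handed in; nothing more can be done
```

The tip box is fully home against the end stop, and I handed the job in at about 19.5 s of the 58 s allowed.

**How it was done:** I squared and centred the box on the apron by pushing its long side with both fingers. Then I pushed it from behind with both fingers, down the lane to the stop. The fingertips stayed about 28–33 mm above the bench, over the rails' 20 mm. The box was never gripped or lifted.

**Last checks:**
- **Home position:** the advance stopped dead while the push force rose from about 1.5 to 12 N. The box then measured about x 139.3, y −0.6 to −1, yaw about −0.1°, with its top at 66.9 mm. My raw x reading was 141.3. I took off about 2 mm because the rail screws appeared to read that much long, assuming they sit at 30, 100 and 170 mm along the rails.
- **Rail clearance:** at least 6.5 mm on each side in the images taken along the lane. My rail-edge readings were 1–3.5 mm off nominal, likely because of shadows, so I relied on the screw positions.
- **Surroundings:** a before-and-after scene comparison showed only the box, the arm and what look like shadows near the jar and the pipette tip. I judged those two by eye and did not measure them again.
- **Finish:** the gripper is well above and clear of the box.

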